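# Slide the clamp bolt along the T-slot to the V-block with a fingertip

## Robot

A 7-joint arm with a two-finger parallel gripper is mounted at the origin on a cart in front of the work surface, level with it; the furniture and walls round the work are solid. World frame = base frame: x ahead of the robot, y to its left, z up, the work surface at z = 0. Lengths are in m, angles in rad, forces in N, time in s.
With the tool pointing down it reaches from about 0.375 to 0.925 m from the base axis. Payload 3.1 kg.
Tool frame: the origin (TCP) lies on the centre line of the jaws, within the pads' length; the fingertips stand finger_overhang ahead of it and the grasp point (between the pads) is the TCP (finger_overhang is the distance from the TCP to the fingertips, in m); z points along the fingers, y is the line along which they close (so a half turn about z gives the same grasp; the last joint's range is limited). The gripper opens to 85 mm and grips with 20 to 120 N. Pads are 22 mm wide; open, the fingers measure 114 mm over their backs; the gripper's body (76 mm by 85 mm) begins 54 mm behind the grasp point. The pads swing forward as they close: fully open they stand 13 mm farther back than shut.
Start: joints at [-1.401, 0.383, 0.044, 1.598, -0.018, 1.161, -0.05], TCP at [0.172, 0.627, 0.25] pointing down, gripper open.
Joint ranges: [-2.61, 2.61], [-0.41, 2.15], [-1.48, 1.57], [0, 2.5], [-1.57, 4.71], [0.05, 1.97], [-2.85, 2.85]. Speed limits (rad/s): [2.79, 2.79, 3.14, 3.14, 3.14, 3.14, 3.14].

## Interface

Orientations are given as a 3x3 rotation matrix whose columns are the frame's x, y, z axes.
In Python, from bench import move_to, movel, goto_joints, move_gripper, hold, inverse_kinematics, state, snapshot, IKError, sign_off, finger_overhang gives the robot as it stands. Calls block until the motion is done:
- move_to(position, orientation): joint-space move of the TCP to a pose.
- movel(position, rate=0.15, frame=None, threshold=None): straight line of the TCP; frame=None keeps the orientation; rate is the mean speed in m/s. With threshold (N) it stops when the force on the tool has changed by that much, and returns True; else False.
- goto_joints(angles): joint-space move.
- move_gripper(opening, effort=None): finger opening in m; effort is the grip in N (None keeps the last); returns when the fingers have stopped.
- hold(seconds).
- inverse_kinematics(position, orientation): joint angles nearest the present ones, or None.
- state(): the state.
- snapshot(name): name is "scene" or "top" or "wrist"; returns a dict with "image" (420x560x3 uint8, red, green, blue), "z_map" (420x560 float32, m along the optical axis (not along the pixel's ray), 0 where there is no reading), "fx", "fy", "cx", "cy" (pixels), "R" (3x3) and "t" (3): a world point X has camera coordinates R X + t; the wrist camera has in their place "tool_from_camera" (4x4, takes a point from camera to tool coordinates, whose origin is the TCP and whose axes are the flange's). Camera axes: x right, y down, z forward; pixel columns grow to the right and rows downward; lengths in m; the calibration is good to about 2 mm. The wrist camera is an equidistant fisheye: a pixel r from the principal point sees the ray r / f radians off the axis. A picture is of the moment at which its call begins: read the wrist's pose just before it.
A pose or a line that the arm cannot do raises IKError and nothing moves.
- sign_off(): hands the job in; it is judged then, once.
The state is a dict: "time": time; "joints": joint angles; "joint_velocities": joint speeds; "tau": joint torques, N m; "tool_pos": TCP position; "tool_rot": TCP orientation; "wrist_force": force on the tool from outside, world axes, zero at the start; "ft_torque": the same for the moment, N m; "opening": finger opening in m; "grasp_force": force on a finger pad.
Only numpy, scipy, OpenCV 4.12 (cv2) and the standard library are available. Lean on these libraries where they do the work, as an engineer would, in place of code of your own. Each camera call takes 0.05 s, during which the arm holds its last target. There are 200 camera calls.

## Task

The T-bolt standing in the slotted plate is to stand in front of the V-block, ready for its clamp strap. Without gripping or lifting anything, follow the slot with your fingertips and gently push the bolt along ahead of them: in along the entry slot until it stands in the cross slot, then along the cross slot until it is in line with the middle of the V. Leave the V-block, the tin and the strap where they are.

Things in the scene. Friction and masses are not known exactly. Their poses are not given: they have to be found in the camera images.
- slot_plate: Steel T-slot plate on a grey cast riser fixed to the table, 144 (its x) x 190 (its y) mm, top face 120 mm above the table. Origin: centre of the underside; x away from the robot, y left. Cross slot along y, centre line x = -8 mm, open at both ends. Entry slot along x, centre line y = 0, from the front edge (x = -72 mm) into the cross slot. Both 21 mm wide at the top, wider below; oiled, slippery
- clamp_bolt: T-bolt in the slot, upright, loose, 0.11 to 0.19 kg: threaded round shank, 16 mm diameter, on a round foot 36 mm wide and 10 mm high that the slot's lips hold down. Origin: centre of the foot's underside, 97 mm above the table; z along the shank, whose end lies 60 mm up: 37 mm of it stand above the plate. It starts in the entry slot, slides easily (under 2 N) and stays where it is left
- v_block: Ground steel V-block, loose (0.45 kg), standing on the plate behind the cross slot, near its left or right end (drawn anew). 55 mm (its x, the length of the V) x 50 (y) x 40 mm high. Origin: centre of the underside; the V runs along its x, open upwards, and its middle line lies at y = 0; its x and y run within 0.02 rad of the plate's
- pin_tin: Small round lidded tin, 57 mm diameter, 55 mm high, loose, standing on the plate behind the cross slot, on the side away from the V-block. Origin: centre of the underside. Not to be moved
- clamp_strap: Slotted dark steel clamp strap, 30 x 100 x 12 mm, lying loose on the table to the left of the plate. Origin: centre of the underside, long side along its y. Not to be moved
Things that resemble listed ones, but are neither listed nor needed, are in the scene too. What is shaped like the clamp_bolt but purple is not meant.

How it is judged:
On the way:
1. the bolt has come in along the entry slot and stands in the cross slot (x of clamp_bolt in the frame of slot_plate above -0.0115 m and y of clamp_bolt in the frame of slot_plate between -0.095 and 0.095 m), for 0.1 s.
At the end, for the whole second after the job is handed in: The bolt stands upright and still in the cross slot, its axis within 8 mm of the middle line of the V-block's V; the V-block has moved less than 5 mm, the tin and the strap less than 10 mm (y of clamp_bolt in the frame of v_block between -0.008 and 0.008 m and x of clamp_bolt in the frame of slot_plate between -0.013 and -0.003 m and z of clamp_bolt in the frame of slot_plate between 0.094 and 0.101 m and angle between clamp_bolt's own z axis and vertical below 0.12 rad and linear speed of clamp_bolt below 0.01 m/s and distance of v_block from where it was at the start of the episode below 0.005 m and distance of each of pin_tin, clamp_strap from where it was at the start of the episode below 0.01 m); the robot touches nothing.
It fails at once if the bolt is gripped or pushed hard (more than 30 N between the fingers and the bolt) (contact force between the fingers and clamp_bolt above 30 N).
It fails at once if the bolt is lifted out of the slot (z of clamp_bolt in the frame of slot_plate above 0.104 m).
It fails at once if the V-block is moved by more than 8 mm (distance of v_block from where it was at the start of the episode above 0.008 m).
It fails at once if the tin is moved by more than 15 mm (distance of pin_tin from where it was at the start of the episode above 0.015 m).
It fails at once if the strap is moved by more than 15 mm (distance of clamp_strap from where it was at the start of the episode above 0.015 m).
It also fails if it takes over 45 s, if anything falls off the work surface, if the arm or the gripper's body presses on something with over 40 N, if the wrist force passes 120 N, or if a joint passes its speed limit or range.

## Working session

There is one attempt and no reset: what is moved stays moved. The work goes in short steps, each a Python script; the robot and the scene stay as the last script left them, time stands still between calls to the robot, and variables do not carry over. Pictures are saved under pics/ and viewed, at most 10 in all, crops included, and the job is handed in when it is done.

```bash
mkdir -p pics; ls; python3 - <<'E'
from bench import *
import cv2,numpy as np
s=state(); print(s['time'],s['tool_pos'],s['tool_rot'],s['opening'],finger_overhang)
for n in("scene","top"):
    d=snapshot(n); np.savez(f"{n}.npz",**d); cv2.imwrite(f"pics/{n}0.png",d["image"][:,:,::-1]); print(n,d['fx'],d['R'],d['t'])
E
```

```text
pics
0.0 [0.17178447 0.62597135 0.24887652] [[-9.64374794e-01  2.64539127e-01 -5.54588252e-04]
 [ 2.64539669e-01  9.64371373e-01 -2.57251544e-03]
 [-1.45701956e-04 -2.62757964e-03 -9.99996537e-01]] 0.08554024973595756 0.019
scene 474.0151608739027 [[ 0.75080854 -0.66027735 -0.01789851]
 [-0.33317874 -0.3551853  -0.87340445]
 [ 0.57033188  0.66172292 -0.48666654]] [-0.5723865   0.1640506   0.78574438]
top 428.2756085559884 [[-0.01384053 -0.9998926   0.00481909]
 [-0.99296197  0.01317734 -0.11769828]
 [ 0.11762214 -0.00641418 -0.99303771]] [-0.24811334  0.5432517   0.89683852]
```

View pics/scene0.png

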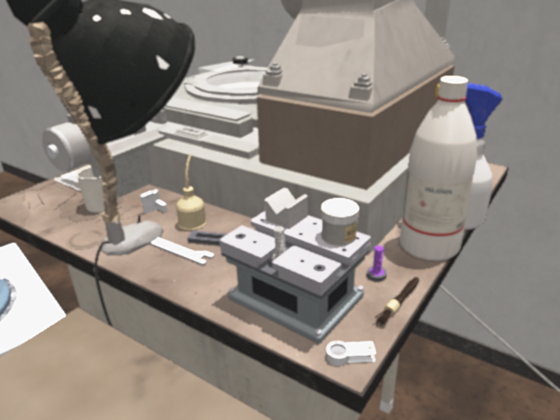

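View pics/top0.png

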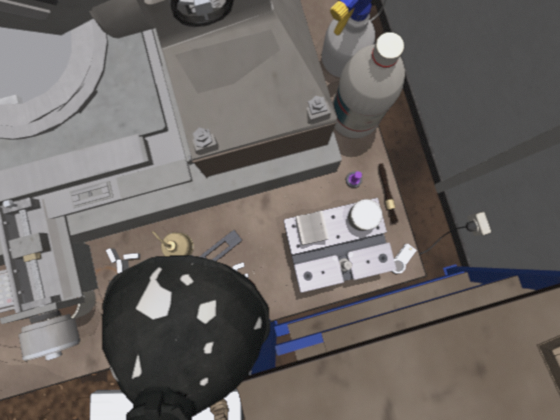

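Candidates for the bolt: the silver one in the slot, scene (280,240) / top (347,265), and the purple lookalike, scene (377,262) / top (355,180), which stands on the table and is not meant. I choose the silver one. The V-block is at top (312,228), on the left, and the tin at top (365,215). The lamp at top (185,330) is an obstacle. Next I measure and take a close crop.

```bash
cat > h.py <<'E'
import numpy as np
def cloud(n):
    d=np.load(n+'.npz'); z=d['z_map'].astype(float); v,u=np.mgrid[:420,:560]
    c=np.stack([(u-d['cx'])/d['fx']*z,(v-d['cy'])/d['fy']*z,z],-1)
    P=(c-d['t'])@d['R']; P[z==0]=np.nan
    return P,d
E
python3 - <<'E'
from h import *; import cv2
T,d=cloud('top');S,e=cloud('scene')
np.set_printoptions(precision=4,suppress=True)
for n,(u,v) in dict(bolt=(347,265),vb=(312,228),tin=(365,215),lamp1=(185,300),lamp2=(150,380),lampR=(255,320),purple=(355,180),strap=(215,250),bottle=(388,50),nearL=(230,400)).items(): print(n,T[v,u])
# plate top points
for nm,P in(('top',T),('scene',S)):
    m=(abs(P[...,2]-.12)<.006)&(P[...,0]>.3)&(P[...,0]<.8)&(abs(P[...,1])<.35)
    n,l,st,c=cv2.connectedComponentsWithStats(cv2.dilate(m.astype(np.uint8),np.ones((5,5))))
    k=1+st[1:,4].argmax(); q=P[m&(l==k)]; r=cv2.minAreaRect((q[:,:2]*1000).astype(np.float32)); print(nm,len(q),q[:,2].mean(),r)
    h=(P[...,2]>.14)&(P[...,2]<.185)
    box=cv2.boxPoints(r)/1000
    ins=np.array([[cv2.pointPolygonTest(box.astype(np.float32),(float(a),float(b)),True)>-.003 if a==a else False for a,b in row] for row in P[...,:2]])
    n,l,st,c=cv2.connectedComponentsWithStats((h&ins).astype(np.uint8))
    for i in range(1,n):
        if st[i,4]>3:
            q=P[l==i]; print('  comp',st[i,4],c[i],q.min(0),q.max(0),np.median(q,0))
# lamp extents
m=(S[...,1]>.05)&(S[...,2]>.05)&(S[...,0]<.6); q=S[m]; print('lamp scene',q.min(0),q.max(0))
q=T[240:,90:285].reshape(-1,3);q=q[q[:,2]>.05];print('lamp top',q.min(0),q.max(0))
a=d['image'][190:300,270:420,::-1];b=e['image'][180:310,210:400,::-1]
cv2.imwrite('pics/crop.png',np.vstack([cv2.resize(a,(400,293),interpolation=3),cv2.resize(b,(400,274),interpolation=3)]))
E
```

```text
bolt [ 0.4162 -0.3736  0.1548]
vb [ 0.4867 -0.3111  0.1426]
tin [ 0.507  -0.4065  0.1746]
lamp1 [ 0.3839 -0.1388  0.4497]
lamp2 [ 0.2971 -0.1022  0.4561]
lampR [ 0.3519 -0.2163  0.3906]
purple [ 0.5983 -0.4161  0.0317]
strap [ 0.4505 -0.1055 -0.0003]
bottle [ 0.7495 -0.4216  0.3242]
nearL [ 0.1314 -0.1388 -0.0011]
top 3256 0.12430420475420546 ((582.6013793945312, -91.20947265625), (74.17634582519531, 534.8986206054688), 14.900428771972656)
  comp 739 [267.1624 156.6779] [ 0.5875 -0.3462  0.1401] [ 0.6518 -0.1084  0.185 ] [ 0.6216 -0.228   0.1636]
  comp 2832 [122.8898 188.346 ] [ 0.5157 -0.0859  0.1401] [0.6186 0.1789 0.1655] [0.5669 0.0485 0.1478]
scene 3721 0.12249824037666034 ((577.4923095703125, -103.86801147460938), (181.98733520507812, 614.120849609375), 29.894590377807617)
  comp 4829 [286.6446 151.4531] [ 0.4002 -0.3503  0.14  ] [0.8033 0.209  0.185 ] [ 0.6157 -0.1846  0.1558]
  comp 10 [189.4 156.9] [ 0.4752 -0.0201  0.1413] [ 0.4838 -0.0134  0.1489] [ 0.4803 -0.0163  0.1442]
lamp scene [0.2587 0.05   0.05  ] [0.5999 0.2422 0.2146]
lamp top [ 0.223  -0.2346  0.05  ] [0.4717 0.1477 0.499 ]
```

View pics/crop.png

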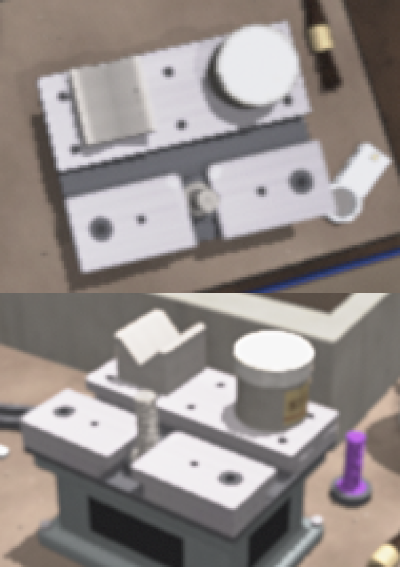

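The crop shows the silver bolt in the entry slot (upper view about (203,197)), the V-block back left, the tin back right, and the purple bolt off the plate. That confirms the choice. The lamp head lies between the start pose and the plate, so I'll identify the arm geometry through IK for clearance checks and refine the poses.

```bash
cat >> h.py <<'E'
from scipy.spatial.transform import Rotation as Ro
def fk(q,p):
    # p: sx,sz, upper offsets.. ; returns joint origins & R. alternating z,y axes, sign vector
    sg=SG; R=np.eye(3); o=np.zeros(3); pts=[o]
    for i in range(7):
        o=o+R@np.array([p[3*i],p[3*i+1],p[3*i+2]])
        R=R@Ro.from_rotvec(sg[i]*q[i]*np.eye(3)[2 if i%2==0 else 1]).as_matrix(); pts.append(o)
    o=o+R@p[21:24]; pts.append(o)
    return np.array(pts),R
SG=np.array([-1,1,-1,1,-1,1,-1.])
E
python3 - <<'E'
from h import *; import cv2, itertools
import h
from bench import *
from scipy.optimize import least_squares
np.set_printoptions(precision=4,suppress=True)
rng=np.random.default_rng(0); D=[]
s=state(); D.append((s['joints'],np.array(s['tool_pos']),np.array(s['tool_rot'])))
while len(D)<40:
    p=np.array([rng.uniform(.2,.6),rng.uniform(-.5,.5),rng.uniform(.15,.6)])
    R=Ro.from_euler('zyx',[rng.uniform(-3,3),rng.uniform(-.6,.6),np.pi+rng.uniform(-.6,.6)]).as_matrix()
    try: q=inverse_kinematics(p,R)
    except IKError: q=None
    if q is not None: D.append((np.array(q),p,R))
# signs from relative rotations
best=None
for sg in itertools.product([-1,1],repeat=7):
    h.SG=np.array(sg,float); p=np.zeros(24)
    Rs=[fk(a[0],p)[1].T@a[2] for a in D[:12]]   # must be constant
    sp=np.std(Rs,0).sum()
    if best is None or sp<best[0]: best=(sp,sg,np.mean(Rs,0))
print(best)
h.SG=np.array(best[1],float)
f=lambda p:np.concatenate([fk(q,p)[0][-1]-x for q,x,R in D]+[p*1e-4])
r=least_squares(f,np.zeros(24)); print(r.x.reshape(8,3),abs(r.fun[:-24]).max())
np.savez('arm.npz',p=r.x,SG=h.SG)
print(fk(np.array(s['joints']),r.x)[0])
S,e=cloud('scene');T,d=cloud('top')
q=S[:250,:200].reshape(-1,3);q=q[(q[:,2]>.1)&(q[:,0]<.55)]
print('lampS',np.percentile(q,[1,50,99],axis=0))
q=T[240:,90:285].reshape(-1,3);q=q[q[:,2]>.05];print('lampT',np.percentile(q,[1,50,99],axis=0))
# plate
for P,nm in((T,'top'),(S,'scene')):
    b=(P[...,0]>.34)&(P[...,0]<.58)&(P[...,1]<-.24)&(P[...,1]>-.5)
    q=P[b&(abs(P[...,2]-.121)<.007)];r=cv2.minAreaRect((q[:,:2]*1000).astype(np.float32));print(nm,len(q),q[:,2].mean(),r)
    m=(b&(P[...,2]>.135)).astype(np.uint8);n,l,st,c=cv2.connectedComponentsWithStats(m)
    for i in range(1,n):
        q=P[l==i]; 
        if len(q)>4: print('  ',len(q),c[i],q.min(0),q.max(0),np.median(q,0))
E
```

```text
(np.float64(2.937890642701536e-11), (-1, 1, -1, 1, -1, 1, -1), array([[-0., -1.,  0.],
       [ 1., -0.,  0.],
       [-0.,  0.,  1.]]))
[[-0.      0.      0.1501]
 [ 0.     -0.0106  0.1501]
 [-0.     -0.0106  0.2457]
 [ 0.     -0.0099  0.2457]
 [-0.     -0.0098  0.2533]
 [ 0.     -0.0002  0.2533]
 [-0.     -0.0002  0.1522]
 [-0.     -0.      0.1522]] 7.608963459304618e-10
[[ 0.      0.      0.    ]
 [-0.      0.      0.1501]
 [ 0.0104 -0.0018  0.3003]
 [ 0.0365  0.0871  0.5281]
 [ 0.0617  0.1757  0.7561]
 [ 0.1214  0.4002  0.6548]
 [ 0.1718  0.6268  0.5534]
 [ 0.1718  0.6264  0.4012]
 [ 0.1718  0.626   0.249 ]]
lampS [[ 0.204  -0.2326  0.1058]
 [ 0.2912 -0.1726  0.3703]
 [ 0.5402  0.1995  0.4617]]
lampT [[ 0.2364 -0.2264  0.061 ]
 [ 0.3458 -0.134   0.4378]
 [ 0.454  -0.0203  0.4906]]
top 4232 0.11996777104227316 ((456.2471923828125, -366.524169921875), (144.02516174316406, 190.4071807861328), 12.35183048248291)
   804 [365.7264 214.6716] [ 0.4812 -0.4385  0.1355] [ 0.5371 -0.3821  0.1775] [ 0.5073 -0.4081  0.1738]
   806 [312.1563 227.562 ] [ 0.456  -0.3394  0.1361] [ 0.5175 -0.281   0.1633] [ 0.4867 -0.3113  0.1542]
   68 [347.4412 264.5882] [ 0.409  -0.3827  0.1364] [ 0.4236 -0.3679  0.1604] [ 0.4163 -0.3741  0.1567]
scene 4415 0.1183357965798024 ((456.20233154296875, -367.23785400390625), (147.32766723632812, 191.63800048828125), 12.308233261108398)
   909 [285.1804 204.8273] [ 0.4548 -0.3422  0.135 ] [ 0.5178 -0.282   0.16  ] [ 0.4789 -0.3107  0.1487]
   1244 [339.5756 217.373 ] [ 0.4798 -0.4409  0.135 ] [ 0.5363 -0.3844  0.1737] [ 0.4968 -0.4229  0.1664]
   159 [279.3019 234.6289] [ 0.409  -0.3853  0.1352] [ 0.4239 -0.3698  0.1565] [ 0.4141 -0.381   0.1492]
```

Arm model fitted exactly. The plate is at (0.456,-0.367), yaw 12.3°, and the bolt sits at plate x≈-41 mm. Next I fold the arm up, swing over the lamp, and refine the V line.

```bash
cat >> h.py <<'E'
import os
ARM=np.load('arm.npz')['p'] if os.path.exists('arm.npz') else None
C0=np.array([.4562,-.3668]); YAW=np.radians(12.33); c_,s_=np.cos(YAW),np.sin(YAW); R2=np.array([[c_,-s_],[s_,c_]])
def W(x,y,z): return np.r_[C0+R2@[x,y],z]
def toplate(P): return (P-C0)@R2
from scipy.spatial import cKDTree
def clear(q0,q1):
    X=np.vstack([cloud('top')[0].reshape(-1,3),cloud('scene')[0].reshape(-1,3)]); X=X[np.isfinite(X).all(1)&(X[:,2]>.02)&(X[:,0]>.1)&(X[:,0]<1.2)]
    t=cKDTree(X); b=(9,)
    for a in np.linspace(0,1,30):
        P=fk(np.array(q0)*(1-a)+np.array(q1)*a,ARM)[0][[2,4,6,8]]
        for i in range(3):
            for k in np.linspace(0,1,15):
                p=P[i]*(1-k)+P[i+1]*k; dd,j=t.query(p)
                if dd<b[0]: b=(round(dd,3),round(a,2),i,p.round(3),X[j].round(3))
    return b
E
python3 - <<'E'
from h import *; from bench import *
np.set_printoptions(precision=4,suppress=True)
for n in('top','scene'):
    P,_=cloud(n); q=P.reshape(-1,3); xy=toplate(q[:,:2]); m=(abs(xy[:,0]-.042)<.035)&(abs(xy[:,1]-.048)<.04)&(q[:,2]>.13)&(q[:,2]<.17)
    a=np.c_[xy[m],q[m,2]]; print(n,a.min(0),a.max(0),np.percentile(a,[2,98],axis=0)); 
    bins=np.arange(.015,.085,.003); print([(round(b*1000),round(np.median(a[(a[:,1]>=b)&(a[:,1]<b+.003)][:,2])*1000)) for b in bins if ((a[:,1]>=b)&(a[:,1]<b+.003)).sum()>5])
q0=np.array(state()['joints']); A=np.array([-1.401,-.35,0,1.3,0,1.9,0]); B=A.copy(); B[0]=.72
print(clear(q0,A),clear(A,B))
goto_joints(A); goto_joints(B); move_gripper(0.0)
s=state(); print(s['time'],s['tool_pos'],s['opening'],s['wrist_force'])
z=.25
for sgn in(1,-1):
    R=np.array([[c_*sgn,s_*sgn,0],[s_*sgn,-c_*sgn,0],[0,0,-1.]])
    q=inverse_kinematics(W(-.075,0,.21),R); print(sgn,q, None if q is None else clear(B,q))
print(snapshot('wrist')['tool_from_camera'])
E
```

```text
top [0.0145 0.0232 0.1323] [0.0695 0.0735 0.1633] [[0.0155 0.0242 0.1413]
 [0.0684 0.0731 0.1623]]
[(21, 160), (24, 160), (27, 160), (30, 159), (33, 156), (36, 153), (39, 150), (42, 146), (45, 144), (48, 143), (51, 146), (54, 149), (57, 152), (60, 155), (63, 158), (66, 160), (69, 160), (72, 155)]
scene [0.0128 0.0201 0.13  ] [0.0703 0.073  0.16  ] [[0.014  0.0212 0.1308]
 [0.0675 0.0709 0.1585]]
[(18, 146), (21, 145), (24, 156), (27, 157), (30, 143), (33, 141), (36, 141), (39, 139), (42, 135), (45, 140), (48, 142), (51, 145), (54, 148), (57, 151), (60, 154), (63, 156), (66, 157), (69, 158), (72, 157)]
(0.199, np.float64(1.0), 0, array([ 0.007, -0.062,  0.465]), array([ 0.202, -0.1  ,  0.464])) (0.199, np.float64(0.0), 0, array([ 0.007, -0.062,  0.465]), array([ 0.202, -0.1  ,  0.464]))
5.125 [ 0.2217 -0.2493  0.765 ] 0.0002001078547007368 [-0.0792 -0.5347 -0.7387]
1 [ 0.8584  0.2294 -0.1684  1.8923  0.0447  1.0234 -0.6845] (0.058, np.float64(1.0), 2, array([ 0.383, -0.383,  0.21 ]), array([ 0.409, -0.375,  0.159]))
-1 [ 0.1826  0.2461  0.602   1.9235 -0.1627  1.0199  2.6421] (0.058, np.float64(1.0), 2, array([ 0.383, -0.383,  0.21 ]), array([ 0.409, -0.375,  0.159]))
[[-0.     -0.9484 -0.3171  0.0812]
 [ 1.     -0.0004  0.001  -0.001 ]
 [-0.0011 -0.3171  0.9484 -0.1234]
 [ 0.      0.      0.      1.    ]]
```

```bash
python3 - <<'E'
from h import *; from bench import *; import cv2
np.set_printoptions(precision=4,suppress=True)
R=np.array([[c_,s_,0],[s_,-c_,0],[0,0,-1.]])
move_to(W(-.078,0,.215),R)
s=state(); d=snapshot('wrist'); cv2.imwrite('pics/w1.png',d['image'][:,:,::-1])
print(s['time'],s['tool_pos'],toplate(np.array(s['tool_pos'])[:2]))
q=inverse_kinematics(W(-.008,.03,.149),R); print(q,fk(np.array(q),ARM)[0][[4,6]])
# lamp-only clearance
X=np.vstack([cloud('top')[0].reshape(-1,3),cloud('scene')[0].reshape(-1,3)]);X=X[(X[:,1]>-.26)&(X[:,2]>.2)&(X[:,0]<.55)&(X[:,0]>.1)]
P=fk(np.array(q),ARM)[0][[2,4,6,8]];t=cKDTree(X);print([min(t.query(P[i]*(1-k)+P[i+1]*k)[0] for k in np.linspace(0,1,20)) for i in range(3)])
print('down hit',movel(W(-.078,0,.149),rate=.08,threshold=8))
s=state();print(s['time'],toplate(np.array(s['tool_pos'])[:2]),s['tool_pos'][2],s['wrist_force'])
d=snapshot('scene'); np.savez('scene2.npz',**d); cv2.imwrite('pics/s2.png',cv2.resize(d['image'][120:330,180:420,::-1],None,fx=2.5,fy=2.5,interpolation=3))
E
```

```text
7.2833 [ 0.3809 -0.3843  0.2166] [-0.0773 -0.001 ]
[ 0.7551  0.3348 -0.2033  1.9019  0.0839  0.913  -0.8442] [[ 0.0978 -0.1344  0.7637]
 [ 0.4421 -0.339   0.4534]]
[0.17232275738026068, 0.1376784977622495, 0.12723297582112045]
down hit False
8.3083 [-0.0776 -0.0004] 0.149499352875845 [ 0.199  -0.1443 -0.0277]
```

View pics/s2.png

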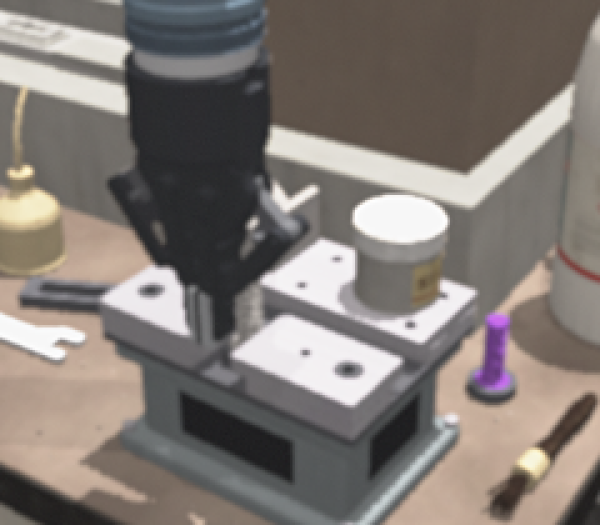

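View pics/w1.png

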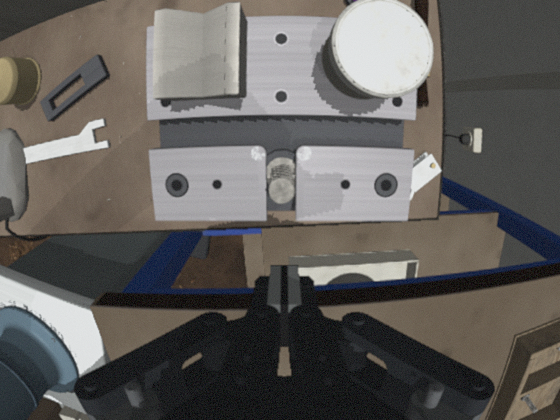

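The scene view shows the closed fingers (crop (205,310)) just in front of the bolt (250,305), on the slot line. In the wrist view they line up with the bolt at (282,190), and V-block and tin are clear. Pushing in.

```bash
cat >> h.py <<'E'
def bolt(n='scene2'):
    P,_=cloud(n); q=P.reshape(-1,3); xy=toplate(q[:,:2]); m=(xy[:,0]>-.07)&(xy[:,0]<.008)&(abs(xy[:,1])<.09)&(q[:,2]>.135)&(q[:,2]<.16)
    a=np.c_[xy[m],q[m,2]]; return len(a),np.median(a,0),a.min(0),a.max(0)
E
python3 - <<'E'
from h import *; from bench import *; import cv2
np.set_printoptions(precision=4,suppress=True)
R=np.array([[c_,s_,0],[s_,-c_,0],[0,0,-1.]])
def rep(m):
    s=state();print(m,round(s['time'],2),toplate(np.array(s['tool_pos'])[:2]),s['tool_pos'][2],s['wrist_force'])
hit=movel(W(-.05,0,.149),rate=.04,threshold=8); rep(hit)
if not hit: hit=movel(W(-.021,0,.149),rate=.03,threshold=6); rep(hit)
hold(.2); rep('held')
movel(W(-.045,0,.149),rate=.08); movel(W(-.045,0,.215),rate=.15); movel(W(-.06,-.045,.215),rate=.15); rep('up')
d=snapshot('top'); np.savez('top2.npz',**d); print(bolt('top2'))
d=snapshot('scene'); np.savez('scene2.npz',**d); print(bolt())
d=snapshot('wrist'); cv2.imwrite('pics/w2.png',d['image'][:,:,::-1])
E
```

```text
False 9.21 [-0.0502  0.    ] 0.1488682341015445 [ 0.1636 -0.5937 -0.6361]
False 10.32 [-0.0232 -0.0002] 0.14866644871823514 [-5.4466 -1.8147  2.4442]
held 10.53 [-0.0232 -0.0002] 0.14866817128820414 [-3.7924 -0.2297  2.8289]
up 12.03 [-0.0606 -0.0444] 0.21370548928832395 [-0.1155  0.5244 -0.5835]
(66, array([-0.0054,  0.0016,  0.1565]), array([-0.0127, -0.0069,  0.1354]), array([0.002 , 0.0082, 0.1596]))
(91, array([-0.0105, -0.0042,  0.1435]), array([-0.0131, -0.0089,  0.1354]), array([0.0001, 0.006 , 0.1526]))
```

View pics/w2.png

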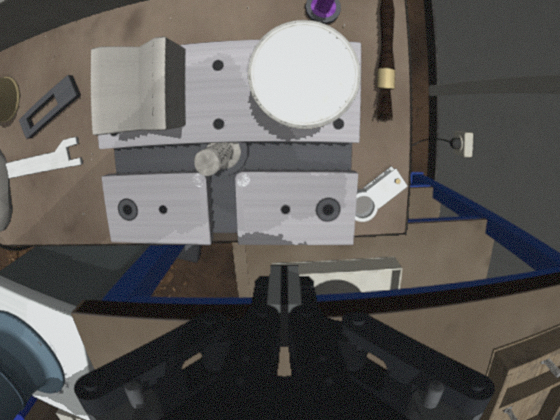

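The bolt (wrist (225,157)) stands in the cross slot at plate x≈-5.5 mm, against the far wall. V-block and tin look unmoved. Now I push along the cross slot, stopping slightly short to measure.

```bash
python3 - <<'E'
from h import *; from bench import *; import cv2
np.set_printoptions(precision=4,suppress=True)
def rep(m):
    s=state();print(m,round(s['time'],2),toplate(np.array(s['tool_pos'])[:2]),s['tool_pos'][2],s['wrist_force'])
movel(W(-.010,-.038,.215),rate=.15); print(movel(W(-.010,-.038,.149),rate=.1,threshold=8)); rep('down')
h=movel(W(-.010,-.020,.149),rate=.04,threshold=6); rep(h)
if not h: h=movel(W(-.010,.021,.149),rate=.03,threshold=8); rep(h)
hold(.2); rep('held')
for n in('top','scene'):
    d=snapshot(n); np.savez(n+'2.npz',**d)
    P,_=cloud(n+'2'); q=P.reshape(-1,3); xy=toplate(q[:,:2]); m=(xy[:,0]>-.03)&(xy[:,0]<.008)&(xy[:,1]>.01)&(xy[:,1]<.09)&(q[:,2]>.13)&(q[:,2]<.16)
    a=np.c_[xy[m],q[m,2]]; print(n,len(a),np.median(a,0),a.min(0),a.max(0))
d=snapshot('wrist'); cv2.imwrite('pics/w3.png',d['image'][:,:,::-1])
E
```

```text
False
down 13.47 [-0.0098 -0.0385] 0.1495033643272939 [-0.5882 -0.1119  0.2951]
False 14.07 [-0.0099 -0.0198] 0.1491320148212635 [ 0.3375  0.8339 -0.2643]
False 15.59 [-0.01    0.0209] 0.14899658578807035 [0.1348 0.3777 0.09  ]
held 15.79 [-0.01    0.0209] 0.14897828300454152 [ 0.3309 -0.0391 -0.9057]
  return _methods._mean(a, axis=axis, dtype=dtype,
  ret = um.true_divide(
Traceback (most recent call last):
ValueError: zero-size array to reduction operation minimum which has no identity
```

The top view is hidden by the gripper. Backing off and rising before measuring.

```bash
python3 - <<'E'
from h import *; from bench import *; import cv2
np.set_printoptions(precision=4,suppress=True)
movel(W(-.010,.006,.149),rate=.08); movel(W(-.010,.006,.215),rate=.15); movel(W(-.075,.01,.215),rate=.15)
print(state()['time'])
for n in('top','scene'):
    d=snapshot(n); np.savez(n+'2.npz',**d)
    P,_=cloud(n+'2'); q=P.reshape(-1,3); xy=toplate(q[:,:2]); m=(xy[:,0]>-.03)&(xy[:,0]<.008)&(xy[:,1]>.01)&(xy[:,1]<.09)&(q[:,2]>.13)&(q[:,2]<.16)
    a=np.c_[xy[m],q[m,2]]; print(n,len(a)); 
    if len(a): print(np.median(a,0),a.min(0),a.max(0))
d=snapshot('wrist'); cv2.imwrite('pics/w3.png',d['image'][:,:,::-1])
E
```

```text
17.3583
top 61
[-0.0054  0.044   0.1565] [-0.0121  0.0351  0.1321] [0.0018 0.0503 0.1599]
scene 167
[-0.0089  0.0381  0.1458] [-0.0143  0.0326  0.1301] [0.003  0.0492 0.1565]
```

View pics/w3.png

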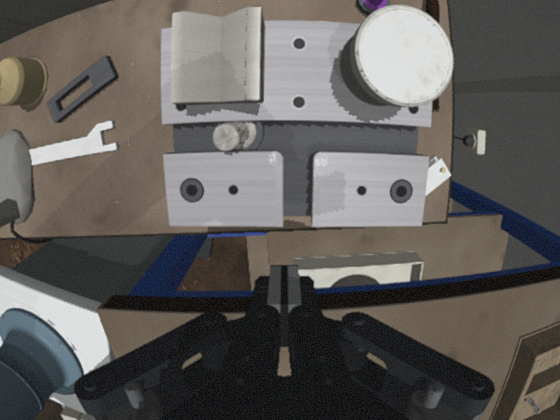

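The bolt (wrist (235,135)) is at plate y≈0.043 and the V line at 0.048, so one more 5 mm nudge is needed.

```bash
python3 - <<'E'
from h import *; from bench import *; import cv2
np.set_printoptions(precision=4,suppress=True)
movel(W(-.010,.004,.215),rate=.15); movel(W(-.010,.004,.149),rate=.1,threshold=8); movel(W(-.010,.016,.149),rate=.06,threshold=8)
print(movel(W(-.010,.0258,.149),rate=.025,threshold=8),state()['wrist_force']); hold(.1)
movel(W(-.010,.008,.149),rate=.08); movel(W(-.010,.008,.215),rate=.15); movel(W(-.078,.015,.23),rate=.15); hold(.2)
print(state()['time'])
for n in('top','scene'):
    d=snapshot(n); np.savez(n+'2.npz',**d)
    for nm,xr,yr,zr,src in(('bolt',(-.03,.008),(.01,.09),(.13,.162),(n+'2',)),('vb',(.009,.077),(.01,.09),(.13,.17),(n,n+'2')),('tin',(.008,.08),(-.09,-.015),(.165,.18),(n,n+'2'))):
        for k in src:
            q=cloud(k)[0].reshape(-1,3); xy=toplate(q[:,:2]); m=(xy[:,0]>xr[0])&(xy[:,0]<xr[1])&(xy[:,1]>yr[0])&(xy[:,1]<yr[1])&(q[:,2]>zr[0])&(q[:,2]<zr[1])
            a=np.c_[xy[m],q[m,2]]
            if len(a): print(k,nm,len(a),np.median(a,0),a.min(0),a.max(0))
d=snapshot('wrist'); cv2.imwrite('pics/w4.png',d['image'][:,:,::-1])
E
```

```text
False [0.4125 0.1675 0.0793]
21.675
top2 bolt 63 [-0.0051  0.0493  0.1572] [-0.0125  0.0411  0.136 ] [0.0022 0.0559 0.1613]
top vb 812 [0.0418 0.0475 0.1542] [0.0145 0.0232 0.1323] [0.0695 0.0735 0.1633]
top2 vb 812 [0.0417 0.0476 0.1542] [0.0145 0.0233 0.1304] [0.0694 0.0734 0.1629]
top tin 758 [ 0.0418 -0.0528  0.1739] [ 0.0142 -0.0815  0.1654] [ 0.07   -0.025   0.1775]
top2 tin 757 [ 0.042  -0.0528  0.1739] [ 0.0142 -0.0812  0.1653] [ 0.07   -0.0253  0.1778]
scene2 bolt 167 [-0.0092  0.0438  0.1456] [-0.0135  0.039   0.1302] [0.0012 0.0544 0.1568]
scene vb 1024 [0.0312 0.0484 0.1474] [0.0128 0.0201 0.13  ] [0.0703 0.073  0.16  ]
scene2 vb 949 [0.0335 0.0427 0.1484] [0.0131 0.0202 0.1301] [0.0704 0.073  0.1594]
scene tin 655 [ 0.0363 -0.0584  0.1718] [ 0.0127 -0.084   0.1651] [ 0.0686 -0.0284  0.1737]
scene2 tin 653 [ 0.0367 -0.0583  0.1718] [ 0.013  -0.0831  0.165 ] [ 0.0694 -0.0289  0.1737]
```

View pics/w4.png

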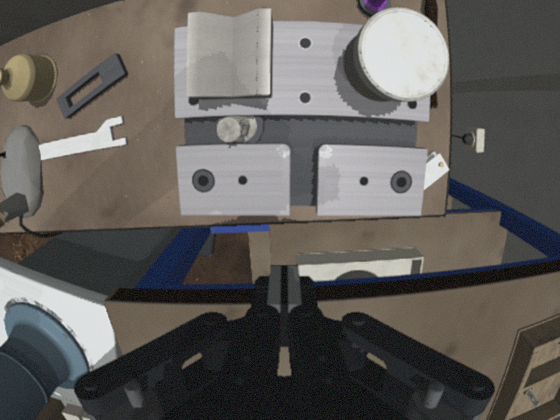

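The bolt (wrist (235,128)) is at plate y≈0.0485 and x≈-0.005 to -0.006, in line with the V middle (0.048). V-block and tin have not moved, and the gripper is clear.

```bash
python3 -c "
from bench import *
print(sign_off())"
```

```text
the job is handed in; nothing more can be done
None
```

The job is handed in: the bolt stands upright in the cross slot, about 0.5 mm from the V-block's middle line by the last camera measurement. The V-block and tin measured unmoved, the robot never went near the strap, and the hand-in returned no verdict.

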